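Open the blue filings box by its ring pull

ROBOT

A 6-joint arm with a two-finger parallel gripper is mounted at the origin on the work surface. World frame = base frame: x ahead of the robot, y to its left, z up, the work surface at z = 0. Lengths are in mm, angles in rad, forces in N, time in s.
With the tool pointing down it reaches from about 275 to 975 mm from the base axis. Payload 8.4 kg.
Tool frame: the origin (TCP) lies between the finger pads; the fingertips stand 8 mm ahead of it and the grasp point (between the pads) lies 11 mm behind it (nose_length is the distance from the TCP to the fingertips, in mm); z points along the fingers, y is the line along which they close (so a half turn about z gives the same grasp; the last joint's range is limited). The gripper opens to 92 mm and grips with 3 to 60 N. Pads are 20 mm wide; open, the fingers measure 128 mm over their backs; the gripper's body (75 mm by 189 mm) begins 69 mm behind the grasp point.
Start: joints at [-1.146, 0.353, 1.633, -0, 1.155, -0.002], TCP at [258.724, -568.937, 222.583] pointing down, gripper open.
Joint ranges: [-2.63, 2.63], [-0.92, 2.1], [0.06, 2.66], [-1.3, 4.44], [0, 2.69], [-3.02, 3.02]. Speed limits (rad/s): [2.22, 2.22, 2.79, 3.14, 3.14, 3.14].

INTERFACE

Orientations are given as a unit quaternion [x, y, z, w].
In Python, from rig import * gives the robot as it stands.
- The arm moves only by the shell command python3 -m crank 'ROWS'. ROWS is JSON, a list of rows, each an object of numbers: "x", "y", "z": the shift along the tool's x, y, z in units of 30 mm (1.0 is 30 mm); "twist": the turn about the tool's z in units of 5 degrees (1.0 is 5 degrees); "fingers": the closure in counts, from 0 (fully open) to 255 (shut). In form: [{"x": .., "y": .., "z": .., "twist": .., "fingers": ..}, ...]. A call has 1 to 20 rows; each row is the pose to reach, as a shift and turn from the pose commanded when the call began, along the tool's axes at that moment; what a row does not reach only later rows make up. A row lasts 1/12 s, in which the tool goes at most 41.7 mm and 7.16 degrees, less where a joint would pass 70% of its speed; a pose out of reach is approached as far as the arm can. A call with a gripper value outside its range is refused whole. The fingers move at their own pace and stop on an object; the grip force is fixed at half the most. Time passes only in rows, so rows that repeat a pose let the fingers close. It gives the time, the measured TCP pose, the force, the opening and the grip force at its end, in the units of the state.
- get_state(): the state, without advancing time (a new reading comes with each control period).
- camera(name): name is "scene" or "top"; returns a dict with "img" (384x512x3 uint8, blue, green, red), "fov_y" (degrees; the focal length in pixels is half the picture's height over the tangent of half this angle, whatever the lens; pixels are square), "cx", "cy" (the principal point, pixels), "dist_coeffs" ([k1, k2, p1, p2, k3] as OpenCV has them; the pictures are not rectified), "rvec" (rotation vector, rad) and "tvec" (3), from world to camera coordinates, as OpenCV has them. Camera axes: x right, y down, z forward; pixel columns grow to the right and rows downward; lengths in mm; the calibration is good to about 2 mm. A picture is of the moment at which its call begins. There is no depth.
- job_done(): hands the job in; it is judged then, once.
The state is a dict: "time": time; "joint_positions": joint angles; "qvel": joint speeds; "tau": joint torques, N m; "tcp_pos": TCP position; "orientation": TCP orientation; "contact_force": force on the tool from outside, world axes, zero at the start; "moment": the same for the moment, N m; "width": finger opening in mm; "gripper_force": force on a finger pad.
Only numpy, scipy, OpenCV 4.12 (cv2) and the standard library are available. Lean on these libraries where they do the work, as an engineer would, in place of code of your own. Each camera call takes 0.05 s, during which the arm holds its last target. There are 200 camera calls.

TASK

Open the filings box with the blue hatch so that it can be emptied: first flip its brass ring pull up out of its recess until it stands upright, with the hatch still shut, then lift the hatch until it is about 50 degrees open, and let go; it stays where it is left. Leave the grey hatch shut.

Things in the scene. Friction and masses are not known exactly. Their poses are not given: they have to be found in the camera images.
- blue_box: fixed light-wood box, 230 (x) x 200 (y) x 80 mm, with the blue hatch in its top. Origin: centre of its underside, z up. In its frame (mm): hatch plate 190 x 160 x 8, top flush at z 80, hinged along y at x 95, z 80. Recess in the hatch: x -82 to 20, y -36 to 36, floor z 56. In it lies the brass D-ring: pivot along y at x 10, z 73.5; when flat, its cross bar (10 thick, along y, straight for y -17 to 17) is centred at x -45, z 73.5
- blue_ring (a joint): ring pull on the blue hatch, rad: 0 flat in the recess (starts at 0 to 0.1), 1.57 upright, stop 1.75; the cross bar, 55 mm from the pivot, swings from the box's -x up to +z and on towards +x. Legs 8 mm thick, 44 mm apart inside. Beside the flat bar a fingertip has 32 mm free on the -x side, 46 mm inside the ring. Turns easily (0.03 N m), stays where left
- blue_hatch (a joint): blue hatch, rad: 0 shut and flush, stop 1.3. Opening lifts its edge on the box's -x side up and over towards +x; the ring's pivot, 85 mm from the hinge, goes with it. About 0.3 kg; hinge friction (0.45 N m) holds it where left; lifting by the ring takes about 10 N
- grey_hatch (a joint): hinge of the other filings box's hatch, rad, 0 shut: a box of the same build with a grey hatch and steel ring, standing on the other side; leave it shut

How it is judged (in metres and radians):
On the way:
1. the blue hatch's ring stands up (past 1.0 rad) while the hatch is still shut (under 0.17 rad) (value of joint blue_ring above 1 rad and value of joint blue_hatch below 0.17 rad), for 0.1 s.
At the end, for the whole second after the job is handed in: the blue hatch stands open by more than 0.7 rad (40 degrees), at rest and let go; the grey hatch is shut (under 0.1 rad) (value of joint blue_hatch above 0.7 rad and velocity of joint blue_hatch between -0.05 and 0.05 rad/s and value of joint grey_hatch below 0.1 rad); the robot touches nothing.
It fails at once if the grey hatch is lifted (past 0.1 rad) (value of joint grey_hatch above 0.1 rad).
It also fails if it takes over 43 s, if anything falls off the work surface, if the arm or the gripper's body presses on something with over 40 N, if the wrist force passes 120 N, or if a joint passes its speed limit or range.

## Working session

There is one attempt and no reset: what is moved stays moved. The work goes in short steps, Python scripts to look and compute and a shell command to move; the robot and the scene stay as the last step left them, time stands still between calls to the robot, and variables do not carry over. Pictures are saved under pics/ and viewed, at most 10 in all, crops included, and the job is handed in when it is done.

```bash
mkdir -p pics; python3 - <<'E'
from rig import *
import cv2
for n in ("scene","top"):
    c=camera(n); cv2.imwrite(f"pics/{n}0.png",c["img"])
    print(n,{k:v for k,v in c.items() if k!="img"})
print(get_state())
E
```

```text
scene {'fov_y': 44.325633349903775, 'cx': 248.8981667308855, 'cy': 189.65554095737352, 'dist_coeffs': array([-0.14988556,  0.        ,  0.        ,  0.        ,  0.        ]), 'rvec': array([ 2.22882505,  0.6856559 , -0.29427097]), 'tvec': array([-492.76347498, -181.92420613, 1323.90013694])}
top {'fov_y': 46.71882881309976, 'cx': 259.32378358822604, 'cy': 182.03433029942045, 'dist_coeffs': array([-0.16582143,  0.        ,  0.        ,  0.        ,  0.        ]), 'rvec': array([ 2.13592106, -2.08330372,  0.2144284 ]), 'tvec': array([-19.13574343, 597.55224915, 862.7840714 ])}
{'time': 0.1, 'joint_positions': array([-1.14639900e+00,  3.53556801e-01,  1.63404137e+00, -6.05663401e-05,
        1.15519807e+00, -2.42228620e-03]), 'qvel': array([-0.00119372, -0.00249775, -0.00215555, -0.00048384,  0.0018672 ,
        0.00117956]), 'tau': array([ 2.29661222e-03, -5.94905448e+01, -3.34927833e+01,  7.00031267e-02,
        1.84189965e-02, -1.81967448e-05]), 'tcp_pos': array([ 258.53077185, -568.55594188,  221.96042782]), 'orientation': array([ 9.77311652e-01,  2.11805506e-01, -1.53113937e-04, -5.82644173e-04]), 'contact_force': array([-0.43523375,  0.00941614, -0.549636  ]), 'moment': array([-0.00599811, -0.02272667,  0.01826596]), 'gripper_force': 0.0, 'width': 92.01825941563717}
```

View pics/top0.png

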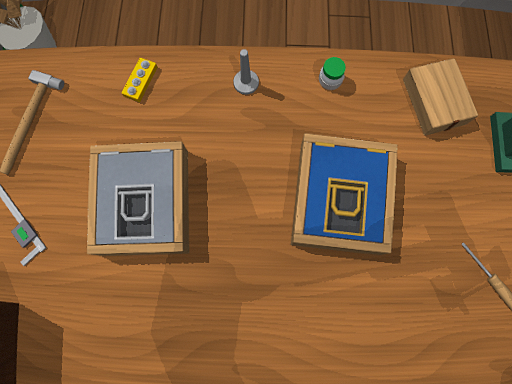

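View pics/scene0.png

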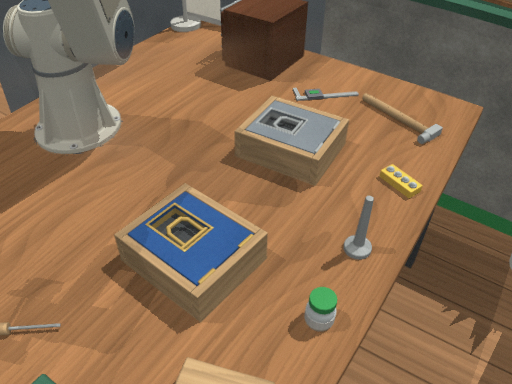

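The top view shows the blue box at about (347,193) px, with its hinge (yellow leaves) on the far edge, row 145. The ring bar is near (346,213). The grey box is at (137,197). The robot base is towards the bottom of the picture.

```bash
cat > h.py <<'E'
from rig import *
import cv2, numpy as np
def K(c):
    f=c["img"].shape[0]/2/np.tan(np.radians(c["fov_y"]/2)); return np.array([[f,0,c["cx"]],[0,f,c["cy"]],[0,0,1]])
def plane(c,px,z):
    u=cv2.undistortPoints(np.float64(px).reshape(-1,1,2),K(c),c["dist_coeffs"]).reshape(-1,2)
    R=cv2.Rodrigues(c["rvec"])[0]; o=-R.T@c["tvec"]; d=np.c_[u,np.ones(len(u))]@R
    return (o+d*((z-o[2])/d[:,2])[:,None])[:,:2]
def proj(c,P): return cv2.projectPoints(np.float64(P).reshape(-1,1,3),c["rvec"],c["tvec"],K(c),c["dist_coeffs"])[0].reshape(-1,2)
def biggest(m):
    return max(cv2.findContours(m,cv2.RETR_EXTERNAL,cv2.CHAIN_APPROX_NONE)[0],key=cv2.contourArea)
E
python3 - <<'E'
from h import *
for n in("scene","top"):
    c=camera(n); hsv=cv2.cvtColor(c["img"],cv2.COLOR_BGR2HSV)
    m=cv2.inRange(hsv,(100,120,50),(125,255,255))
    P=plane(c,biggest(m),80)
    r=cv2.minAreaRect(P.astype(np.float32)); print(n,r)
    y=cv2.inRange(hsv,(18,130,90),(32,255,255))
    hull=cv2.boundingRect(biggest(m)); x0,y0,w,h=hull
    z=np.zeros_like(y); z[y0-2:y0+h+2,x0-2:x0+w+2]=y[y0-2:y0+h+2,x0-2:x0+w+2]
    for k in cv2.findContours(z,cv2.RETR_EXTERNAL,cv2.CHAIN_APPROX_NONE)[0]:
        if cv2.contourArea(k)>8: print(" yel",cv2.contourArea(k),cv2.minAreaRect(plane(c,k,80).astype(np.float32)))
    if n=="top": cv2.imwrite("pics/t1.png",cv2.resize(c["img"][125:260,285:410],None,fx=4.4,fy=4.4,interpolation=cv2.INTER_CUBIC))
E
```

```text
scene ((582.0682373046875, -187.0609893798828), (160.48565673828125, 190.33865356445312), 84.46680450439453)
 yel 33.5 ((670.5444946289062, -249.68031311035156), (38.00639724731445, 4.911609172821045), 85.05774688720703)
 yel 25.0 ((680.5753173828125, -140.08387756347656), (37.47480773925781, 4.620691776275635), 87.30632781982422)
 yel 1194.5 ((549.4041137695312, -182.9898681640625), (78.01795196533203, 109.62117767333984), 84.73871612548828)
top ((578.5855102539062, -183.4013214111328), (160.55111694335938, 190.5394744873047), 84.7568130493164)
 yel 2019.0 ((547.8870239257812, -181.14694213867188), (80.4543228149414, 110.8193359375), 84.74456024169922)
 yel 43.5 ((668.8997802734375, -247.26211547851562), (38.865509033203125, 7.363956928253174), 84.52386474609375)
 yel 44.0 ((679.1054077148438, -138.26724243164062), (40.20745849609375, 7.328997611999512), 84.24049377441406)
```

View pics/t1.png

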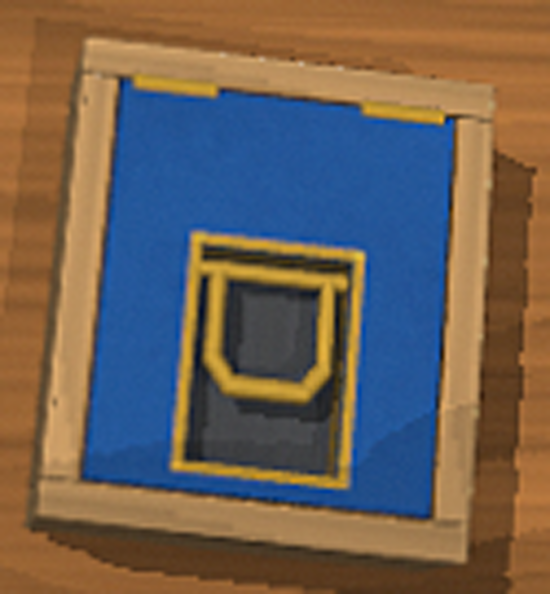

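The hatch measures 160 x 190 in both views, which matches. The box centre is about (580,-185), and the hinge leaves give a yaw of about -5.3°. The crop shows the ring flat, with its bar at about (265,388) in the crop. The plan is to hold the tool vertical with the fingers closing along box x, and straddle the bar.

```bash
cat >> h.py <<'E'
C=np.array([580.3,-185.2]); A=np.radians(-5.3)
bx=np.array([np.cos(A),np.sin(A)]); by=np.array([-bx[1],bx[0]])
from scipy.spatial.transform import Rotation as Rn
def togo(p,z):
    "box-frame xy (mm), world z of TCP -> units in tool axes, twist to align tool y with box x; also box-frame pose"
    s=get_state(); R=Rn.from_quat(s["orientation"]).as_matrix()
    t=np.r_[C+p[0]*bx+p[1]*by,z]; d=R.T@(t-s["tcp_pos"])/30
    a=np.arctan2(R[1,1],R[0,1]); tw=-np.degrees(A-a)/5
    r=s["tcp_pos"][:2]-C
    print("units",d.round(3),"twist",round(tw,3),"box",r@bx,r@by,s["tcp_pos"][2],"F",s["contact_force"].round(1),"w",round(s["width"],1),round(s["gripper_force"],1),"t",s["time"], "j", s["joint_positions"].round(2))
E
python3 -c "
from h import *
togo((-45,0),160)"
```

```text
units [13.75  -7.94   2.078] twist -12.049 box -284.8827321401527 -411.56999670130205 222.1439665550339 F [-0.5 -0.6  0.9] w 91.6 0.0 t 0.2 j [-1.15  0.35  1.63 -0.    1.16 -0.  ]
```

```bash
python3 -m crank '[{"x":6,"y":-3.5,"z":0,"twist":-6,"fingers":183},{"x":13.75,"y":-7.94,"z":0,"twist":-12.05,"fingers":183},{"x":13.75,"y":-7.94,"z":0,"twist":-12.05,"fingers":183},{"x":13.75,"y":-7.94,"z":0,"twist":-12.05,"fingers":183},{"x":13.75,"y":-7.94,"z":0,"twist":-12.05,"fingers":183},{"x":13.75,"y":-7.94,"z":0,"twist":-12.05,"fingers":183},{"x":13.75,"y":-7.94,"z":0,"twist":-12.05,"fingers":183},{"x":13.75,"y":-7.94,"z":0,"twist":-12.05,"fingers":183},{"x":13.75,"y":-7.94,"z":0,"twist":-12.05,"fingers":183},{"x":13.75,"y":-7.94,"z":0,"twist":-12.05,"fingers":183},{"x":13.75,"y":-7.94,"z":0,"twist":-12.05,"fingers":183},{"x":13.75,"y":-7.94,"z":0,"twist":-12.05,"fingers":183},{"x":13.75,"y":-7.94,"z":0.5,"twist":-12.05,"fingers":183},{"x":13.75,"y":-7.94,"z":2,"twist":-12.05,"fingers":183},{"x":13.75,"y":-7.94,"z":2,"twist":-12.05,"fingers":183},{"x":13.75,"y":-7.94,"z":2,"twist":-12.05,"fingers":183},{"x":13.75,"y":-7.94,"z":2,"twist":-12.05,"fingers":183},{"x":13.75,"y":-7.94,"z":2,"twist":-12.05,"fingers":183}]'
python3 - <<'E'
from h import *
togo((-45,0),70)
for n in ("scene","top"):
    c=camera(n); q=proj(c,np.r_[C-45*bx,75])[0].astype(int); print(n,q)
    x,y=q; I=c["img"][max(0,y-70):y+50,max(0,x-60):x+60]
    cv2.imwrite(f"pics/{n}2.png",cv2.resize(I,None,fx=4,fy=4,interpolation=cv2.INTER_CUBIC))
E
```

```text
time: 1.7
tcp_pos: [536.4, -182.0, 164.3]
orientation: [0.739, 0.673, 0.0, 0.001]
contact_force: [0.6, -0.1, 0.6]
width: 25.5
gripper_force: 0.0
units [ 0.031 -0.041  3.142] twist -0.007 box -43.966607435394295 -0.8786359662764398 164.26990101531473 F [ 0.6 -0.1  0.6] w 25.5 0.0 t 1.7 j [-0.33  0.33  1.82  0.    1.   -0.24]
scene [174 223]
top [345 212]
```

View pics/scene2.png

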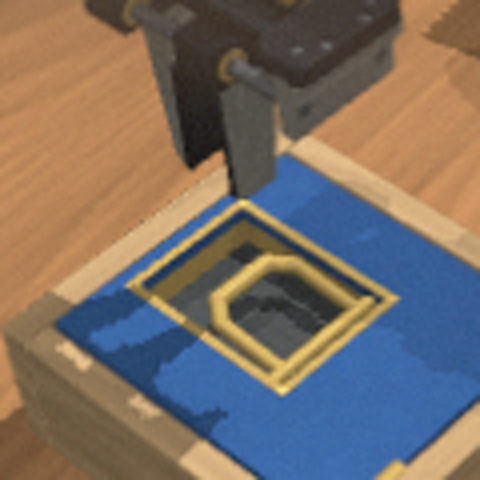

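The fingers are above the bar, and the bar projects at crop (240,280), right where it is seen. I'll descend in stages and then close.

```bash
python3 -m crank '[{"x":0.03,"y":-0.04,"z":1,"twist":0,"fingers":183},{"x":0.03,"y":-0.04,"z":1.8,"twist":0,"fingers":183},{"x":0.03,"y":-0.04,"z":2.3,"twist":0,"fingers":183},{"x":0.03,"y":-0.04,"z":2.6,"twist":0,"fingers":183},{"x":0.03,"y":-0.04,"z":2.8,"twist":0,"fingers":183},{"x":0.03,"y":-0.04,"z":3.0,"twist":0,"fingers":183},{"x":0.03,"y":-0.04,"z":3.1,"twist":0,"fingers":183},{"x":0.03,"y":-0.04,"z":3.1,"twist":0,"fingers":183},{"x":0.03,"y":-0.04,"z":3.1,"twist":0,"fingers":183}]'
python3 -c "
from h import *
togo((-45,0),69)"
```

```text
time: 2.55
tcp_pos: [534.9, -180.5, 70.1]
orientation: [0.739, 0.674, 0.0, 0.0]
contact_force: [-0.4, -0.0, 0.9]
width: 26.2
gripper_force: 0.0
units [-0.016  0.021  0.038] twist 0.001 box -45.63476530904624 0.49180037906099194 70.13003888576256 F [-0.4 -0.   0.9] w 26.2 0.0 t 2.55 j [-0.33  0.45  1.88  0.    0.81 -0.24]
```

```bash
python3 -m crank '[{"x":0,"y":0,"z":0,"twist":0,"fingers":205},{"x":0,"y":0,"z":0,"twist":0,"fingers":205},{"x":0,"y":0,"z":0,"twist":0,"fingers":215},{"x":0,"y":0,"z":0,"twist":0,"fingers":215},{"x":0,"y":0,"z":0,"twist":0,"fingers":255},{"x":0,"y":0,"z":0,"twist":0,"fingers":255},{"x":0,"y":0,"z":0,"twist":0,"fingers":255},{"x":0,"y":0,"z":0,"twist":0,"fingers":255},{"x":0,"y":0,"z":0,"twist":0,"fingers":255}]'
```

```text
time: 3.3
tcp_pos: [535.0, -180.4, 69.8]
orientation: [0.739, 0.674, 0.0, 0.0]
contact_force: [3.9, 0.1, -0.5]
width: 9.0
gripper_force: 30.0
```

The bar is held (opening 9 mm, 30 N). Next I follow the ring's arc, with the first part as a check.

```bash
python3 -m crank '[{"x":0,"y":0.01,"z":-0.183,"twist":0,"fingers":255},{"x":0,"y":0.037,"z":-0.364,"twist":0,"fingers":255},{"x":0,"y":0.082,"z":-0.542,"twist":0,"fingers":255},{"x":0,"y":0.145,"z":-0.714,"twist":0,"fingers":255},{"x":0,"y":0.224,"z":-0.879,"twist":0,"fingers":255},{"x":0,"y":0.32,"z":-1.035,"twist":0,"fingers":255},{"x":0,"y":0.32,"z":-1.035,"twist":0,"fingers":255},{"x":0,"y":0.32,"z":-1.035,"twist":0,"fingers":255},{"x":0,"y":0.32,"z":-1.035,"twist":0,"fingers":255}]'
```

```text
time: 4.05
tcp_pos: [544.0, -181.2, 100.4]
orientation: [0.739, 0.674, -0.0, 0.0]
contact_force: [3.3, -1.3, -3.6]
width: 8.5
gripper_force: 30.0
```

```bash
python3 -m crank '[{"x":0,"y":0.111,"z":-0.146,"twist":0,"fingers":255},{"x":0,"y":0.236,"z":-0.28,"twist":0,"fingers":255},{"x":0,"y":0.374,"z":-0.401,"twist":0,"fingers":255},{"x":0,"y":0.523,"z":-0.508,"twist":0,"fingers":255},{"x":0,"y":0.682,"z":-0.599,"twist":0,"fingers":255},{"x":0,"y":0.849,"z":-0.674,"twist":0,"fingers":255},{"x":0,"y":1.023,"z":-0.731,"twist":0,"fingers":255},{"x":0,"y":1.202,"z":-0.772,"twist":0,"fingers":255},{"x":0,"y":1.384,"z":-0.794,"twist":0,"fingers":255},{"x":0,"y":1.384,"z":-0.794,"twist":0,"fingers":255},{"x":0,"y":1.384,"z":-0.794,"twist":0,"fingers":255},{"x":0,"y":1.384,"z":-0.794,"twist":0,"fingers":255},{"x":0,"y":1.384,"z":-0.794,"twist":0,"fingers":255}]'
python3 - <<'E'
from h import *
togo((10,0),124)
for n in ("scene","top"):
    c=camera(n); q=proj(c,np.r_[C+5*bx,100])[0].astype(int); print(n,q)
    x,y=q; I=c["img"][max(0,y-70):y+60,max(0,x-65):x+65]
    cv2.imwrite(f"pics/{n}3.png",cv2.resize(I,None,fx=4,fy=4,interpolation=cv2.INTER_CUBIC))
E
```

```text
time: 5.13
tcp_pos: [585.7, -185.1, 125.4]
orientation: [0.739, 0.674, 0.0, 0.0]
contact_force: [-2.9, -0.7, 6.0]
width: 8.8
gripper_force: 30.0
units [-0.019  0.153  0.047] twist 0.001 box 5.395782123661966 0.563179499654079 125.41086384579927 F [-2.9 -0.7  6. ] w 8.8 30.0 t 5.1333 j [-0.31  0.44  1.74 -0.    0.96 -0.22]
scene [190 226]
top [349 186]
```

View pics/scene3.png

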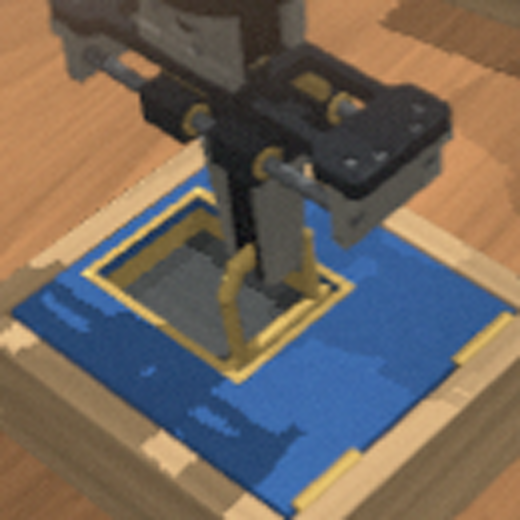

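The picture shows the ring standing upright at crop (270,270) with the hatch flush. Now I lift along the hatch arc, keeping the ring vertical.

```bash
python3 -m crank '[{"x":0,"y":0,"z":-0.14,"twist":0,"fingers":255},{"x":0,"y":-0.005,"z":-0.284,"twist":0,"fingers":255},{"x":0,"y":0,"z":-0.425,"twist":0,"fingers":255},{"x":0,"y":0.013,"z":-0.567,"twist":0,"fingers":255},{"x":0,"y":0.035,"z":-0.71,"twist":0,"fingers":255},{"x":0,"y":0.063,"z":-0.847,"twist":0,"fingers":255},{"x":0,"y":0.1,"z":-0.98,"twist":0,"fingers":255},{"x":0,"y":0.139,"z":-1.12,"twist":0,"fingers":255},{"x":0,"y":0.19,"z":-1.25,"twist":0,"fingers":255},{"x":0,"y":0.243,"z":-1.385,"twist":0,"fingers":255},{"x":0,"y":0.243,"z":-1.385,"twist":0,"fingers":255},{"x":0,"y":0.243,"z":-1.385,"twist":0,"fingers":255}]'
```

```text
time: 6.23
tcp_pos: [593.3, -185.8, 167.1]
orientation: [0.739, 0.674, 0.0, 0.001]
contact_force: [-3.1, -0.5, 2.0]
width: 9.1
gripper_force: 30.0
```

```bash
python3 - <<'E'
from h import *
c=camera("scene"); I=c["img"][110:270,110:290]
cv2.imwrite("pics/s4.png",cv2.resize(I,None,fx=3,fy=3,interpolation=cv2.INTER_CUBIC))
E
```

```text
(no output)
```

View pics/s4.png

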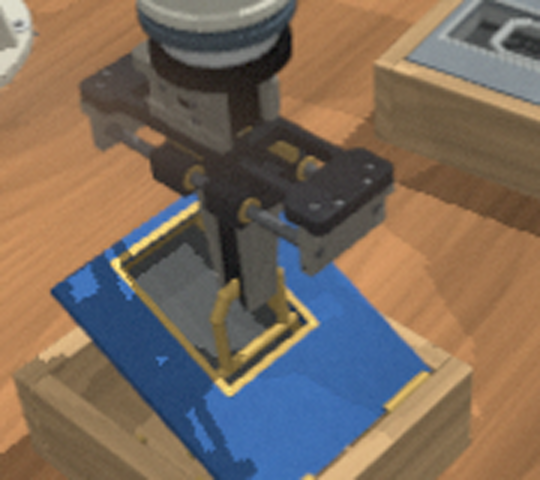

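The hatch is about 0.5 rad open (its edge at crop (55,290)), and the ring is still gripped. I'll continue to about 0.9.

```bash
python3 -m crank '[{"x":0,"y":0.062,"z":-0.13,"twist":0,"fingers":255},{"x":0,"y":0.13,"z":-0.253,"twist":0,"fingers":255},{"x":0,"y":0.205,"z":-0.375,"twist":0,"fingers":255},{"x":0,"y":0.284,"z":-0.491,"twist":0,"fingers":255},{"x":0,"y":0.37,"z":-0.605,"twist":0,"fingers":255},{"x":0,"y":0.461,"z":-0.713,"twist":0,"fingers":255},{"x":0,"y":0.558,"z":-0.817,"twist":0,"fingers":255},{"x":0,"y":0.659,"z":-0.916,"twist":0,"fingers":255},{"x":0,"y":0.659,"z":-0.916,"twist":0,"fingers":255},{"x":0,"y":0.659,"z":-0.916,"twist":0,"fingers":255},{"x":0,"y":0.659,"z":-0.916,"twist":0,"fingers":255}]'
python3 - <<'E'
from h import *
c=camera("scene"); I=c["img"][110:270,110:290]
cv2.imwrite("pics/s5.png",cv2.resize(I,None,fx=3,fy=3,interpolation=cv2.INTER_CUBIC))
E
```

```text
time: 7.2
tcp_pos: [613.0, -187.6, 194.3]
orientation: [0.739, 0.674, 0.0, 0.001]
contact_force: [-2.5, -1.3, -2.5]
width: 9.1
gripper_force: 30.0
```

View pics/s5.png

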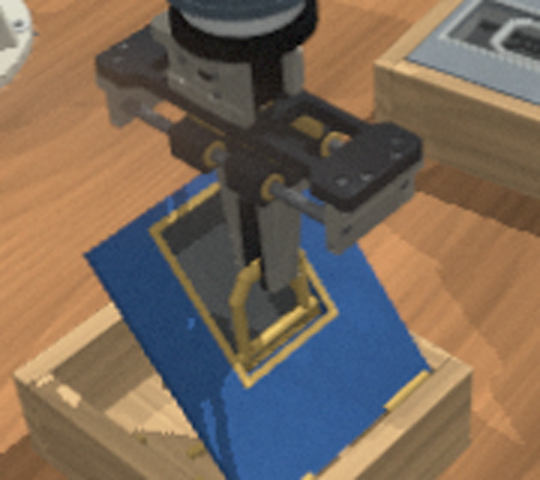

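The hatch is about 0.9 rad open and the ring is still held. I'll open the fingers a little and withdraw straight up.

```bash
python3 -m crank '[{"x":0,"y":0,"z":0,"twist":0,"fingers":220},{"x":0,"y":0,"z":0,"twist":0,"fingers":200},{"x":0,"y":0,"z":0,"twist":0,"fingers":183},{"x":0,"y":0,"z":0,"twist":0,"fingers":183},{"x":0,"y":0,"z":0,"twist":0,"fingers":183},{"x":0,"y":0,"z":-0.4,"twist":0,"fingers":183},{"x":0,"y":0,"z":-0.9,"twist":0,"fingers":183},{"x":0,"y":0,"z":-1.6,"twist":0,"fingers":183},{"x":0,"y":0,"z":-2.4,"twist":0,"fingers":183},{"x":0,"y":0,"z":-3.2,"twist":0,"fingers":183},{"x":0,"y":0,"z":-4,"twist":0,"fingers":183},{"x":0,"y":0,"z":-4,"twist":0,"fingers":183},{"x":0,"y":0,"z":-4,"twist":0,"fingers":183},{"x":0,"y":0,"z":-4,"twist":0,"fingers":183},{"x":0,"y":0,"z":-4,"twist":0,"fingers":183}]'
python3 - <<'E'
from h import *
c=camera("scene"); hx=C+95*bx
for th in (.7,.8,.9,1.0):
    print(th,[(proj(c,np.r_[hx-190*np.cos(th)*bx+s*80*by,80+190*np.sin(th)])[0]-[110,60]).round() *3 for s in(-1,1)])
I=c["img"][60:250,110:290]
cv2.imwrite("pics/s6.png",cv2.resize(I,None,fx=3,fy=3,interpolation=cv2.INTER_CUBIC))
E
```

```text
time: 8.5
tcp_pos: [611.7, -187.3, 312.4]
orientation: [0.739, 0.674, -0.0, -0.001]
contact_force: [-0.1, 0.3, -0.6]
width: 25.9
gripper_force: 0.0
0.7 [array([ 66., 414.]), array([255., 282.])]
0.8 [array([ 75., 405.]), array([270., 273.])]
0.9 [array([ 90., 399.]), array([285., 264.])]
1.0 [array([105., 399.]), array([303., 261.])]
```

View pics/s6.png

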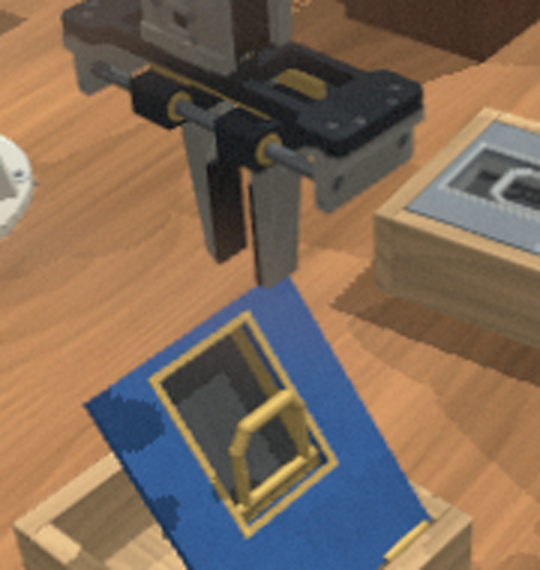

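The hatch corner at crop (87,404) matches about 0.88 rad. The fingers are clear of it and the grey hatch is still shut.

```bash
python3 -c "
from rig import *
print(job_done())"
```

```text
the job is handed in; nothing more can be done
None
```

I flipped the blue ring upright with the hatch still shut, lifted the blue hatch to about 0.88 rad (50°) and let go, left the grey hatch shut, and handed the job in at about 8.5 s; no verdict came back.

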